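# Angle the inspection mirror onto the nozzle's dot

### The arm

A 6-joint arm with a two-finger parallel gripper is mounted at the origin on a cart in front of the work surface, level with it; the furniture and walls round the work are solid. World frame = base frame: x ahead of the robot, y to its left, z up, the work surface at z = 0. Lengths are in m, angles in rad, forces in N, time in s.
With the tool pointing down it reaches from about 0.375 to 0.9 m from the base axis. Payload 3.1 kg.
Tool frame: the origin (TCP) lies at the very end of the fingers, on their centre line; the grasp point (between the pads) lies 19 mm behind it (manip.pinch_z is the distance from the TCP to the grasp point, in m); z points along the fingers, y is the line along which they close (so a half turn about z gives the same grasp; the last joint's range is limited). The gripper opens to 85 mm and grips with 20 to 120 N. Pads are 22 mm wide; open, the fingers measure 114 mm over their backs; the gripper's body (76 mm by 85 mm) begins 54 mm behind the grasp point. The pads swing forward as they close: fully open they stand 13 mm farther back than shut.
Start: joints at [-1.506, 0.527, 1.433, -0, 1.181, -0.178], TCP at [0.151, -0.606, 0.231] pointing down, gripper open.
Joint ranges: [-3.08, 3.08], [-0.75, 2.2], [0.22, 2.44], [-1.43, 4.57], [0, 2.65], [-2.85, 2.85]. Speed limits (rad/s): [2.79, 2.79, 3.14, 3.14, 3.14, 3.14].

### API

Orientations are given as a unit quaternion [x, y, z, w].
In Python, from station import manip gives the robot as it stands.
- The arm moves only by the tool servo_tool, never from a script. Its argument "commands" is one flat list of numbers, 7 for each row, row after row: the shift along the tool's x, y, z each as a share of 500 mm, from -1 to 1, then the turn, a rotation vector about the tool's x, y, z each as a share of 360 degrees, from -1 to 1, then the opening, from -1 (shut) to 1 (fully open). In form: [dx, dy, dz, rx, ry, rz, claw, dx, dy, dz, rx, ry, rz, claw, ...]. A call has 1 to 12 rows; each row shifts and turns the commanded pose from where the row before left it, along the tool's axes as they then stand; what a row does not reach is not made up. A row lasts 1/12 s, in which the tool goes at most 41.7 mm and 7.16 degrees, less where a joint would pass 70% of its speed; a pose out of reach is approached as far as the arm can. A call with a number of a shift or a turn outside -1 to 1 is refused whole. A call with a gripper value outside its range is refused whole. The fingers move at their own pace and stop on an object; "force" is the grip in N (left out, the last holds). Time passes only in rows, so rows that do not move let the fingers close. It gives the time, the measured TCP pose, the force, the opening and the grip force at its end, in the units of the state.
- manip.sense(): the state, without advancing time (a new reading comes with each control period).
- manip.snapshot(name): name is "scene" or "side" or "wrist"; returns a dict with "img" (400x640x3 uint8, red, green, blue), "mtx" (3x3 intrinsics, pixels), "distortion" ([k1, k2, p1, p2, k3] as OpenCV has them; the pictures are not rectified), "world_to_cam" (4x4, takes a point from world to camera coordinates). Camera axes: x right, y up, looking along -z (the intrinsics and any distortion apply to the point x, -y, -z); pixel columns grow to the right and rows downward; lengths in m; the calibration is good to about 2 mm. A picture is of the moment at which its call begins. There is no depth.
- manip.sign_off(): hands the job in; it is judged then, once.
Trained networks look in a picture, given as the dict that the camera call returned (one of the last four; its "shot" number tells which), for a name from the list of things; names that differ only in an ending like _2 or _b are one class to them, and where a whole thing is asked for, a point or a joint stands for the part that bears it (a point fixed in the world has none). Each returns a list of dicts, best first, with "conf" (0 to 1); they miss things now and then, are a little off and sometimes report something else, mostly with a low value. They report only what shows in the picture. A call takes as long as a camera call. They do not tell look-alikes from the thing itself.
- manip.look_for(picture, query): "box" ([left, top, width, height] in pixels, round what is visible of it).
- manip.silhouettes(picture, query): "pixels" (400x640 bool, what is visible of it) and "box" ([left, top, width, height] in pixels, round what is visible of it).
The state is a dict: "t": time; "q": joint angles; "qd": joint speeds; "tau": joint torques, N m; "tcp_pos": TCP position; "tool_rot": TCP orientation; "force": force on the tool from outside, world axes, zero at the start; "ft_torque": the same for the moment, N m; "finger_gap": opening from 0.0 (shut) to 1.0 (fully open); "gripper_force": force on a finger pad.
Only numpy, scipy, OpenCV 4.12 (cv2) and the standard library are available. Lean on these libraries where they do the work, as an engineer would, in place of code of your own. Each camera call takes 0.05 s, during which the arm holds its last target. There are 200 camera calls.

### The job

Turn the brass nozzle by its square head until its green dot squarely faces the swivel mirror. Then swing the mirror by its orange tab until the red sighting line, reflected off the glass, lands on the green dot so that the inspection camera sees it, and finish while still holding the mirror steady at that angle (it springs back if let go). Leave the tape measure, the screw carton and the red-capped bottle where they are.

Things in the scene. Friction and masses are not known exactly. Their poses are not given: they have to be found in the camera images.
- mirror: Swivel mirror, black-framed glass 62 wide x 54 high x 7 mm. Origin: centre of the glass, on its vertical hinge axis, 70 mm over the bench. x: level glass normal, out of the reflecting face; z: up. At rest its normal is 15 degrees from the camera's direction; it swings counterclockwise seen from above (needed 0.25 to 0.8, stop at 1.0 rad). A spring (0.03 N m + 0.10 N m/rad) returns it when let go.
- mirror_tab (a point): Grip point on the upright orange tab over the mirror, on the hinge axis, 126 mm above the bench. The tab is 10 mm thick (along the mirror's x), 28 mm long (along the mirror's y), from 102 to 142 mm above the bench; the mirror frame under it ends at 97 mm. Axes as the mirror's.
- mirror_mid (a point): Fixed point of the stand, centre of the glass on the hinge axis, 70 mm up. Axes of the stand: the grey camera (92 mm high) lies to -y, lens 150 mm and back 237 mm from this point, looking along +y at the mirror; the nozzle stands to +x, up to 30 degrees off either way. Base plate fixed, 85 mm in x, from y = -245 to +55 mm, 12 mm high.
- beam: The red sighting line after reflection, light only, not solid, drawn 190 mm long. Origin: centre of the glass, on the hinge axis; x: level, along the line away from the mirror; z: up. As with any mirror it turns twice as far as the mirror, the same way; it is the camera's line of sight as reflected.
- nozzle: Brass nozzle, 60 mm diameter, on a fixed holder disc (90 mm diameter, 18 mm high). It turns about its vertical axis only (friction 0.05 N m) and stays where left. Origin: on the axis at its foot, 19 mm over the bench; x: level, from the axis through the green dot; z: up. Axis 155 to 220 mm from the mirror's hinge. At the start the dot is 0.3 to 1.55 rad clockwise (from above) of facing the mirror.
- dot (a point): Centre of the green dot, 20 mm diameter, on the side of the nozzle, 31 mm from its axis and 70 mm above the bench (level with the centre of the glass). Axes as the nozzle's.
- nozzle_head (a point): Grip point in the nozzle's square head, on its axis, 124 mm above the bench. The head is 20 x 20 mm, faces square to the nozzle's x and y, and rises from 103 to 138 mm above the bench.
- tape_measure: Black and yellow tape measure, 63 x 89 x 62 mm, bystander; origin under its centre.
- screw_box: Pale carton of screws, 64 x 85 x 45 mm, bystander; origin under its centre.
- glue_small: Small white bottle with a red cap, 36 x 42 x 106 mm, bystander; origin under its centre.
There are look-alikes about, which are no part of the job. What is shaped like the part that bears nozzle but blue or pink is not meant.

How it is judged:
By the outcome, as a careful person would: the job done as asked, in the order asked, and still so for the second after the job is handed in, while the arm keeps its last pose, push and grip.
It also fails if it takes over 45 s, if anything falls off the work surface, if the arm or the gripper's body presses on something with over 40 N, if the wrist force passes 120 N, or if a joint passes its speed limit or range.

## Working session

There is one attempt and no reset: what is moved stays moved. The work goes in short steps, Python scripts to look and compute and a tool call to move; the robot and the scene stay as the last step left them, time stands still between calls to the robot, and variables do not carry over. Pictures are saved under pics/ and viewed, at most 10 in all, crops included, and the job is handed in when it is done.

Besides the shell and the picture viewer there is one more tool, called as name(argument=value, ...) on one line, values as JSON. servo_tool: Moves the arm, as the interface text tells. Its arguments: {"type":"object","properties":{"commands":{"type":"array"},"force":{"type":"number"}},"required":["commands"]}

```bash
mkdir -p pics
cat > h.py <<'E'
import numpy as np,cv2
from station import manip
def snap(n,f=None):
    s=manip.snapshot(n)
    if f: cv2.imwrite('pics/'+f,s['img'][:,:,::-1])
    return s
def proj(s,P):
    P=np.atleast_2d(P).astype(float);W=np.array(s['world_to_cam']);c=P@W[:3,:3].T+W[:3,3]
    c=c*[1,-1,-1]
    return cv2.projectPoints(c,np.zeros(3),np.zeros(3),np.array(s['mtx']),np.array(s['distortion']))[0].reshape(-1,2)
def onplane(s,uv,z):
    uv=np.array(uv,float).reshape(-1,1,2)
    n=cv2.undistortPoints(uv,np.array(s['mtx']),np.array(s['distortion'])).reshape(-1,2)
    d=np.c_[n[:,0],-n[:,1],-np.ones(len(n))];W=np.array(s['world_to_cam']);R=W[:3,:3]
    o=-R.T@W[:3,3];d=d@R
    return o+d*((z-o[2])/d[:,2])[:,None]
E
python3 - <<'E'
from h import *
a=snap('scene','s1.png');b=snap('side','d1.png')
for n,s in(('scene',a),('side',b)):
    W=np.array(s['world_to_cam']);print(n,-W[:3,:3].T@W[:3,3])
    for q in['mirror','mirror_tab','beam','nozzle','dot','nozzle_head','tape_measure','screw_box','glue_small']:
        print(q,[(np.round(r['box']).tolist(),round(r['conf'],2)) for r in manip.look_for(s,q)[:4]])
E
```

```text
scene [-0.29086155  0.63185651  0.73032889]
mirror [([313.0, 206.0, 17.0, 38.0], 0.97)]
mirror_tab [([312.0, 205.0, 19.0, 39.0], 0.85)]
beam [([319.0, 240.0, 5.0, 7.0], 0.64)]
nozzle [([313.0, 160.0, 17.0, 42.0], 0.91), ([252.0, 207.0, 18.0, 47.0], 0.65), ([280.0, 175.0, 19.0, 41.0], 0.62)]
dot [([229.0, 187.0, 20.0, 41.0], 0.87), ([277.0, 176.0, 20.0, 42.0], 0.63), ([249.0, 204.0, 21.0, 53.0], 0.62), ([312.0, 160.0, 17.0, 40.0], 0.61)]
nozzle_head [([249.0, 206.0, 26.0, 46.0], 0.94), ([233.0, 188.0, 20.0, 42.0], 0.93), ([278.0, 174.0, 20.0, 44.0], 0.84), ([308.0, 161.0, 23.0, 41.0], 0.82)]
tape_measure []
screw_box []
glue_small [([226.0, 246.0, 24.0, 43.0], 0.95), ([276.0, 173.0, 21.0, 45.0], 0.57)]
side [-0.57691266  0.05165529  0.62744307]
mirror []
mirror_tab []
beam []
nozzle [([242.0, 176.0, 21.0, 36.0], 0.93), ([235.0, 192.0, 22.0, 43.0], 0.69)]
dot [([237.0, 178.0, 22.0, 38.0], 0.87), ([236.0, 191.0, 19.0, 44.0], 0.67)]
nozzle_head [([244.0, 181.0, 18.0, 32.0], 0.89), ([234.0, 193.0, 24.0, 38.0], 0.77)]
tape_measure [([435.0, 218.0, 17.0, 27.0], 0.66)]
screw_box [([399.0, 198.0, 26.0, 21.0], 0.66)]
glue_small [([201.0, 216.0, 18.0, 37.0], 0.77)]
```

```bash
python3 -c "
import cv2
a=cv2.imread('pics/s1.png')[140:310,190:430];b=cv2.imread('pics/d1.png')[130:300,170:510]
cv2.imwrite('pics/s1c.png',cv2.resize(a,(800,567),interpolation=2))
cv2.imwrite('pics/d1c.png',cv2.resize(b,(800,400),interpolation=2))"
```

```text
(no output)
```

View pics/s1c.png

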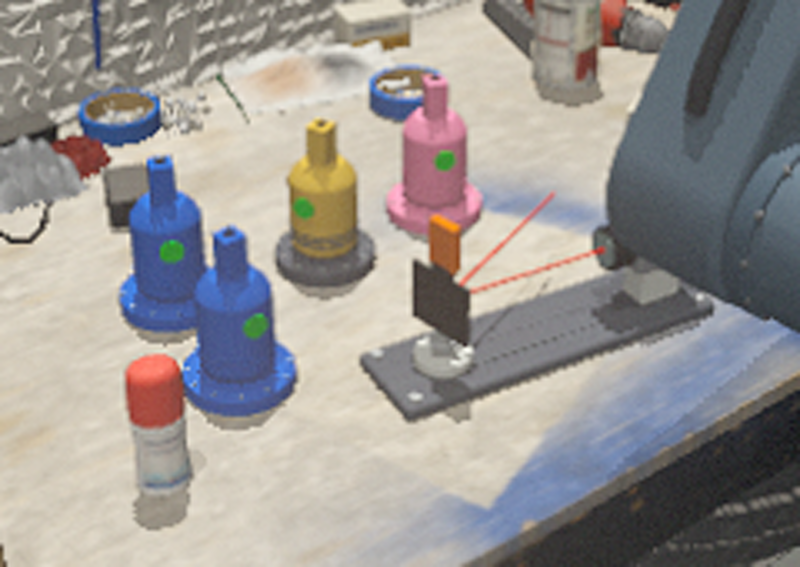

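View pics/d1c.png

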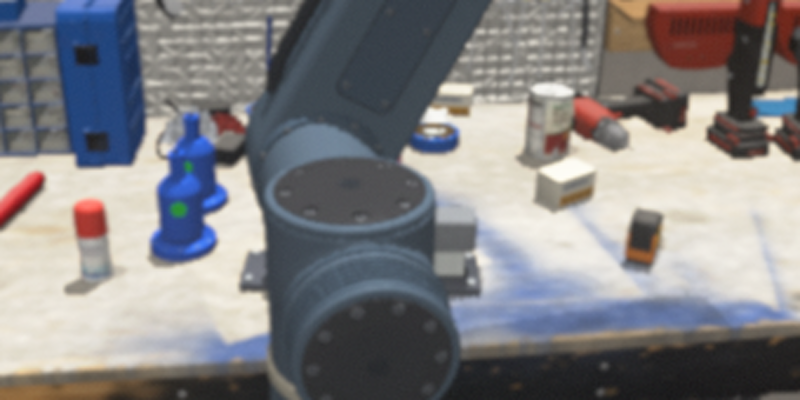

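The scene view shows the brass nozzle at about (286,200), with its head top at (286,177). The mirror tab top is at about (323,206) and the grey camera at (371,213). The blue and pink nozzles are look-alikes. In the side view the arm hides the target area.

Run:
```python
from h import *
s=snap('scene')
px=lambda x,y:(x/3.333+190,y/3.333+140)
for n,x,y,z in[('headtop',321,124,.138),('foot ctr',325,250,.018),('tabtop',444,222,.142),('dot',304,208,.07),('beam end',553,195,.07),('lens',605,250,.092),('plate c1',362,360,.012),('c2',410,418,.012),('c3',712,308,.012),('pinkhead',435,78,.138),('blue1',160,160,.138),('blue2',230,232,.138),('glue top',155,362,.1)]:
    print(n,onplane(s,px(x,y),z).round(3))
w=snap('wrist');W=np.array(w['world_to_cam']);print(-W[:3,:3].T@W[:3,3],W[:3,:3].round(2),w['mtx'],w['distortion'])
st=manip.sense();print(st)
```

```text
headtop [[0.646 0.023 0.138]]
foot ctr [[0.637 0.028 0.018]]
tabtop [[0.454 0.04  0.142]]
dot [[0.635 0.049 0.07 ]]
beam end [[ 0.524 -0.136  0.07 ]]
lens [[ 0.408 -0.087  0.092]]
plate c1 [[0.494 0.09  0.012]]
c2 [[0.413 0.103 0.012]]
c3 [[ 0.374 -0.187  0.012]]
pinkhead [[ 0.658 -0.108  0.138]]
blue1 [[0.672 0.161 0.138]]
blue2 [[0.544 0.173 0.138]]
glue top [[0.482 0.273 0.1  ]]
[ 0.22806666 -0.58782845  0.37339327] [[ 0.24 -0.97  0.  ]
 [ 0.92  0.23 -0.31]
 [ 0.3   0.08  0.95]] [[357.51089793   0.         321.77827052]
 [  0.         357.51089793 198.20237221]
 [  0.           0.           1.        ]] [-0.030985  0.        0.        0.        0.      ]
{'t': 1.1, 'q': array([-1.50551720e+00,  5.27474064e-01,  1.43269688e+00,  1.96380032e-05,
        1.18139777e+00, -1.78514569e-01]), 'qd': array([ 1.20955137e-03,  1.46574541e-04,  5.25275727e-05,  8.65657931e-04,
        4.01748129e-04, -7.35494255e-04]), 'tau': array([ 3.14992631e-04, -4.42329061e+01, -1.78421581e+01, -2.20374613e-04,
        8.30541121e-04, -1.17964561e-05]), 'tcp_pos': array([ 0.15089003, -0.60649353,  0.23132734]), 'tool_rot': array([9.92580227e-01, 1.21591496e-01, 8.39214264e-06, 1.24634687e-05]), 'force': array([-0.83896809,  1.28080402, -0.14958326]), 'ft_torque': array([ 0.01538632, -0.00126413, -0.01739849]), 'gripper_force': 0.0, 'finger_gap': 0.9963986715425563}
```

servo_tool(commands=[0.0524,-0.0412,-0.007,0,0,0,1,0.0524,-0.0412,-0.007,0,0,0,1,0.0524,-0.0412,-0.007,0,0,0,1,0.0524,-0.0412,-0.007,0,0,0,1,0.0524,-0.0412,-0.007,0,0,0,1,0.0524,-0.0412,-0.007,0,0,0,1,0.0524,-0.0412,-0.007,0,0,0,1,0.0524,-0.0412,-0.007,0,0,0,1,0.0524,-0.0412,-0.007,0,0,0,1,0.0524,-0.0412,-0.007,0,0,0,1])

```text
t: 1.93
tcp_pos: [0.3562, -0.342, 0.2667]
tool_rot: [0.993, 0.121, 0.0, 0.0]
force: [-0.1, -1.1, -0.2]
finger_gap: 0.998
gripper_force: 0.0
```

servo_tool(commands=[0.0524,-0.0412,-0.007,0,0,0,1,0.0524,-0.0412,-0.007,0,0,0,1,0.0524,-0.0412,-0.007,0,0,0,1,0.0524,-0.0412,-0.007,0,0,0,1,0.0524,-0.0412,-0.007,0,0,0,1,0.0524,-0.0412,-0.007,0,0,0,1,0.0524,-0.0412,-0.007,0,0,0,1,0.0524,-0.0412,-0.007,0,0,0,1,0.0524,-0.0412,-0.007,0,0,0,1,0.0524,-0.0412,-0.007,0,0,0,1,0,0,0,0,0,0,1])

```text
t: 2.85
tcp_pos: [0.5634, -0.0759, 0.3022]
tool_rot: [0.992, 0.124, 0.002, -0.0]
force: [1.2, 0.4, -0.2]
finger_gap: 1.0
gripper_force: 0.0
```

Run:
```python
from h import *
w=snap('wrist','w1.png');s=snap('scene','s2.png')
st=manip.sense();print(st['tcp_pos'],st['tool_rot'],st['q'],st['t'])
for q in['mirror','mirror_tab','beam','nozzle','dot','nozzle_head']:
    print(q,[(np.round(r['box']).tolist(),round(r['conf'],2)) for r in manip.look_for(w,q)[:4]])
print(proj(w,[[.643,.025,.138],[.454,.04,.142]]))
```

```text
[ 0.56029249 -0.07917645  0.30128116] [ 9.92404702e-01  1.23015614e-01 -7.96573301e-05  2.44615546e-04] [-3.37553214e-01  3.72235085e-01  1.49618879e+00 -5.32459725e-04
  1.27309393e+00  9.86743252e-01] 2.95
mirror [([167.0, 193.0, 45.0, 76.0], 0.56)]
mirror_tab [([171.0, 196.0, 42.0, 72.0], 0.89)]
beam [([202.0, 206.0, 167.0, 20.0], 0.61)]
nozzle [([24.0, 91.0, 110.0, 63.0], 0.67), ([68.0, 0.0, 89.0, 32.0], 0.66), ([212.0, 19.0, 68.0, 70.0], 0.62), ([344.0, 49.0, 63.0, 60.0], 0.56)]
dot [([204.0, 16.0, 75.0, 72.0], 0.91), ([67.0, 0.0, 87.0, 31.0], 0.78), ([341.0, 49.0, 68.0, 59.0], 0.63), ([24.0, 92.0, 110.0, 61.0], 0.6)]
nozzle_head [([210.0, 20.0, 71.0, 68.0], 0.96), ([23.0, 92.0, 111.0, 61.0], 0.78), ([342.0, 47.0, 66.0, 63.0], 0.74), ([61.0, 0.0, 97.0, 35.0], 0.63)]
[[223.54133308  52.61221939]
 [174.12905592 256.58620911]]
```

View pics/w1.png

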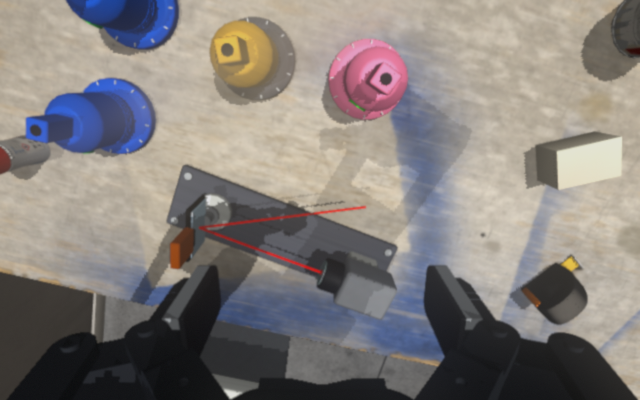

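Wrist view: brass head top at about (229,50), tab top at about (182,240), beams meeting at the glass at (203,228), lens at (322,272). The tape, carton and pink nozzle are well clear. Next I'll refine these by colour segmentation.

Run:
```python
from h import *
w=snap('wrist');im=w['img'];hsv=cv2.cvtColor(im,cv2.COLOR_RGB2HSV)
# beam meeting point & ends
for n,uv,z in[('head',(229,50),.138),('beam0',(203,228),.07),('beam end',(365,207),.07),('lens',(322,272),.07),('plate1',(185,165),.012),('plate2',(168,224),.012),('plate3',(397,244),.012)]:
    print(n,onplane(w,uv,z).round(4))
m=((hsv[...,0]>3)&(hsv[...,0]<16)&(hsv[...,1]>180)).astype(np.uint8);m[:, :150]=0;m[:,230:]=0;m[:180]=0
ys,xs=np.nonzero(m);print('tab',xs.min(),xs.max(),ys.min(),ys.max())
c=np.vstack([cv2.resize(im[10:110,190:310],(600,500),interpolation=2)])
cv2.imwrite('pics/w1a.png',np.hstack([cv2.resize(im[10:110,205:285],(400,500),interpolation=2),cv2.resize(im[180:280,150:230],(400,500),interpolation=2)])[:,:,::-1])
```

```text
head [[0.6417 0.0144 0.138 ]]
beam0 [[0.45   0.0301 0.07  ]]
beam end [[ 0.5182 -0.1413  0.07  ]]
lens [[ 0.4276 -0.1145  0.07  ]]
plate1 [[0.4998 0.0779 0.012 ]]
plate2 [[0.4156 0.0902 0.012 ]]
plate3 [[ 0.4597 -0.2093  0.012 ]]
tab 166 174 238 262
```

View pics/w1a.png

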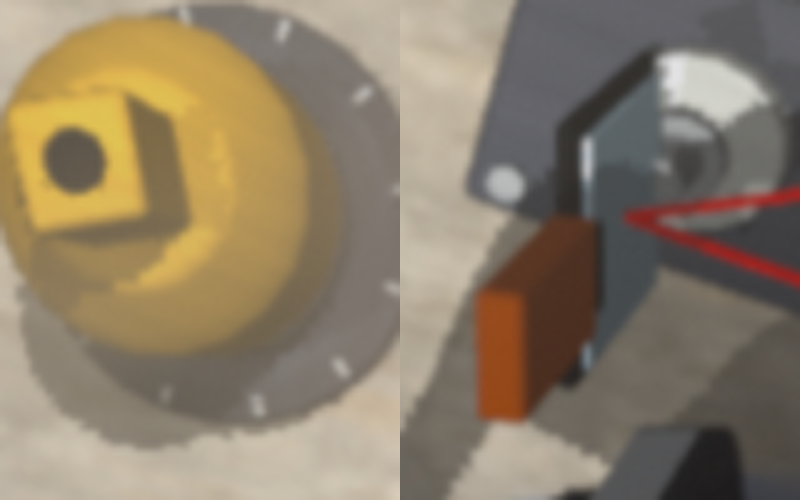

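Left crop: the square head top has corners near px (207,31), (230,28), (235,53), (213,57). Right crop: the tab top spans px (166–175, 238–264).

Run:
```python
from h import *
w=snap('wrist')
H=np.array([(10,105),(125,90),(148,215),(38,235)])/5+[205,10]
T=np.array([(78,290),(123,292),(125,420),(82,420)])/5+[150,180]
def ang(a,b):d=b-a;return np.degrees(np.arctan2(d[1],d[0])).round(1),np.hypot(*d[:2]).round(4)
h=onplane(w,H,.138);t=onplane(w,T,.142)
print(h.mean(0),[ang(h[i],h[(i+1)%4]) for i in range(4)]);print(t.mean(0),[ang(t[i],t[(i+1)%4]) for i in range(4)])
b=onplane(w,[(203.5,228),(365,207),(322,272)],.07);print(ang(b[0],b[1]),ang(b[0],b[2]))
s=snap('scene');im=s['img'];hsv=cv2.cvtColor(im,cv2.COLOR_RGB2HSV)
g=(hsv[...,0]>45)&(hsv[...,0]<75)&(hsv[...,1]>120);g[:,:262]=0;g[:,298:]=0;ys,xs=np.nonzero(g);print(xs.mean(),ys.mean(),len(xs))
c=(h.mean(0)[:2])
for z in(.07,): print(onplane(s,(xs.mean(),ys.mean()),z))
for a in range(30,240,15):
    p=[c[0]+.031*np.cos(np.radians(a)),c[1]+.031*np.sin(np.radians(a)),.07];print(a,proj(s,p).round(1),end=' ')
print(proj(s,[[*c,.138],[*t.mean(0)[:2],.142]]))
```

```text
[0.64594244 0.02165132 0.138     ] [(np.float64(-69.9), np.float64(0.0184)), (np.float64(-159.0), np.float64(0.0186)), (np.float64(113.0), np.float64(0.0181)), (np.float64(21.9), np.float64(0.0195))]
[0.45510234 0.03906791 0.142     ] [(np.float64(-78.8), np.float64(0.0084)), (np.float64(-173.0), np.float64(0.0269)), (np.float64(104.1), np.float64(0.0083)), (np.float64(7.3), np.float64(0.0273))]
(np.float64(-68.3), np.float64(0.1839)) (np.float64(-98.9), np.float64(0.1458))
272.22033898305085 222.42372881355934 59
[[0.56368231 0.12482914 0.07      ]]
30 [[277.6 195.7]] 45 [[276.7 197.1]] 60 [[276.4 198.5]] 75 [[276.9 199.9]] 90 [[278.2 201.2]] 105 [[280.  202.2]] 120 [[282.4 203. ]] 135 [[285.1 203.4]] 150 [[287.9 203.4]] 165 [[290.7 203. ]] 180 [[293.3 202.3]] 195 [[295.4 201.3]] 210 [[296.9 200. ]] 225 [[297.8 198.6]] [[286.52139019 177.05856094]
 [323.39794816 206.36434643]]
```

servo_tool(commands=[0,0,0,0,0,-0.0103,1,0,0,0,0,0,-0.0103,1,0.0467,-0.025,0,0,0,0,1,0.0467,-0.025,0,0,0,0,1,0.0467,-0.025,0,0,0,0,1,0.0467,-0.025,0,0,0,0,1,0.0467,-0.025,0,0,0,0,1,0,0,0.05,0,0,0,1,0,0,0.05,0,0,0,1,0,0,0.05,0,0,0,1,0,0,0.05,0,0,0,1,0,0,0,0,0,0,1])

```text
t: 4.4
tcp_pos: [0.6421, 0.0208, 0.1957]
tool_rot: [0.983, 0.185, -0.005, -0.002]
force: [-0.1, 0.1, -1.0]
finger_gap: 0.999
gripper_force: 0.0
```

```bash
cat > st.py <<'E'
from h import *
def state():
    st=manip.sense();q=st['tool_rot'];print('t',round(st['t'],2),'tcp',st['tcp_pos'].round(4),'yaw',np.degrees(2*np.arctan2(q[1],q[0])).round(2),'gap',round(st['finger_gap'],3),'F',st['force'].round(1),'T',st['ft_torque'].round(2),'gf',st['gripper_force'],'q6',st['q'][5].round(2))
    return st
E
python3 - <<'E'
from st import *
state();w=snap('wrist','w2.png');a=np.radians(21.5);c=np.array([.646,.0217])
X=np.array([np.cos(a),np.sin(a)]);Y=np.array([-X[1],X[0]])
P=[[*(c+.01*i*X+.01*j*Y),.138] for i,j in((1,1),(1,-1),(-1,-1),(-1,1))]
uv=proj(w,P);im=w['img'].copy()
cv2.polylines(im,[np.round(uv*8).astype(np.int32)],True,(255,0,255),1,shift=3)
x,y=uv.mean(0).astype(int);print(x,y)
x0=max(0,x-80);y0=max(0,y-60);cv2.imwrite('pics/w2c.png',cv2.resize(im[y0:y0+120,x0:x0+160],(640,480),interpolation=2)[:,:,::-1]);print(x0,y0)
E
```

```text
t 4.4 tcp [0.6421 0.0208 0.1957] yaw 21.36 gap 0.999 F [-0.1  0.1 -1. ] T [ 0.02  0.05 -0.02] gf 0.0 q6 1.06
322 212
242 152
```

View pics/w2c.png

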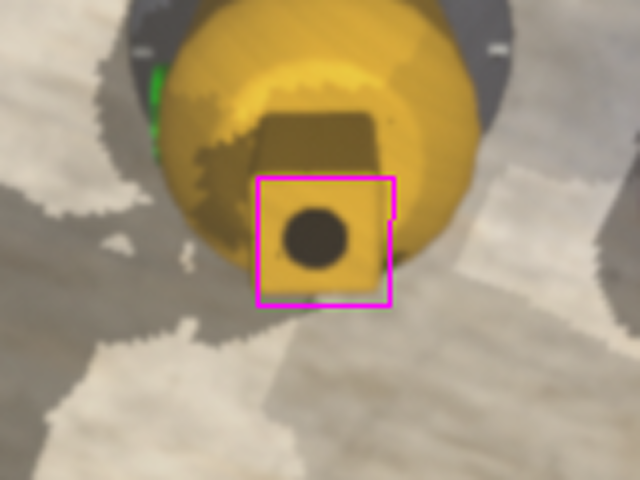

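The overlay fits the head to about 1.2 mm, with the yaw aligned. The actual centre is slightly up and left at about (321,210), and the green dot edge shows at about (281,180).

servo_tool(commands=[0.0024,-0.0024,0.0365,0,0,0,1,0,0,0.0365,0,0,0,1,0,0,0.0365,0,0,0,1,0,0,0.0365,0,0,0,1,0,0,0.0365,0,0,0,1,0,0,0,0,0,0,1,0,0,0,0,0,0,1])

```text
t: 5.03
tcp_pos: [0.6472, 0.0218, 0.111]
tool_rot: [0.983, 0.185, 0.0, 0.0]
force: [-0.8, 0.4, 0.1]
finger_gap: 0.998
gripper_force: 0.0
```

servo_tool(commands=[0,0,0,0,0,0,-1,0,0,0,0,0,0,-1,0,0,0,0,0,0,-1,0,0,0,0,0,0,-1,0,0,0,0,0,0,-1,0,0,0,0,0,0,-1,0,0,0,0,0,0,-1,0,0,0,0,0,0,-1], force=60)

```text
t: 5.7
tcp_pos: [0.6463, 0.0236, 0.111]
tool_rot: [0.983, 0.185, 0.0, -0.001]
force: [-1.7, 4.7, 5.7]
finger_gap: 0.221
gripper_force: 61.0
```

```bash
python3 -c "
from st import *
state()"
```

```text
t 5.7 tcp [0.6463 0.0236 0.111 ] yaw 21.37 gap 0.221 F [-1.7  4.7  5.7] T [ 0.58  0.31 -0.01] gf 60.96804857254028 q6 1.06
```

servo_tool(commands=[0,0,0,0,0,-0.0162,-1,0,0,0,0,0,-0.0162,-1,0,0,0,0,0,-0.0162,-1,0,0,0,0,0,-0.0162,-1,0,0,0,0,0,-0.0162,-1,0,0,0,0,0,-0.0162,-1,0,0,0,0,0,-0.0162,-1,0,0,0,0,0,-0.0162,-1,0,0,0,0,0,-0.0162,-1,0,0,0,0,0,-0.0162,-1,0,0,0,0,0,-0.0162,-1,0,0,0,0,0,0,-1])

```text
t: 6.7
tcp_pos: [0.6469, 0.0232, 0.111]
tool_rot: [0.734, 0.68, 0.001, -0.0]
force: [-1.3, 4.6, 5.6]
finger_gap: 0.22
gripper_force: 60.9
```

servo_tool(commands=[0,0,0,0,0,0,-1,0,0,0,0,0,0,-1])

```text
t: 6.87
tcp_pos: [0.6469, 0.0232, 0.111]
tool_rot: [0.735, 0.678, 0.001, -0.0]
force: [-0.7, 4.7, 5.7]
finger_gap: 0.223
gripper_force: 60.9
```

Run:
```python
from st import *
state();w=snap('wrist','w3.png');s=snap('scene','s3.png')
cv2.imwrite('pics/w3c.png',np.hstack([cv2.resize(w['img'],(480,300)),cv2.resize(s['img'][150:270,250:370],(300,300),interpolation=2)])[:,:,::-1])
```

```text
t 6.87 tcp [0.6469 0.0232 0.111 ] yaw 85.39 gap 0.223 F [-0.7  4.7  5.7] T [0.62 0.25 0.03] gf 60.933237075805664 q6 -0.06
```

View pics/w3c.png

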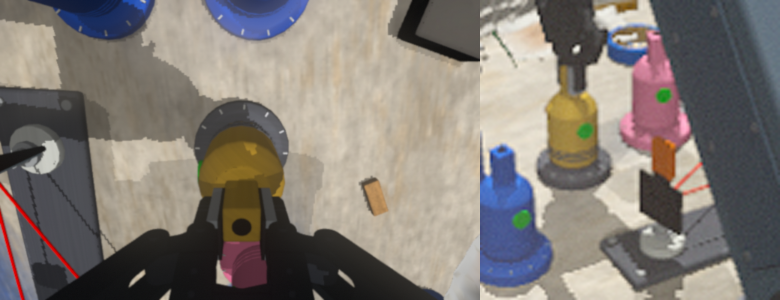

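Wrist: the dot is at the nozzle's left side, toward the stand. Scene: the dot at about (285,202) now faces the mirror. Releasing and rising.

servo_tool(commands=[0,0,0,0,0,0,1,0,0,0,0,0,0,1,0,0,0,0,0,0,1,0,0,0,0,0,0,1,0,0,0,0,0,0,1,0,0,-0.05,0,0,0,1,0,0,-0.05,0,0,0,1,0,0,-0.05,0,0,0,1,0,0,-0.05,0,0,0,1,0,0,-0.05,0,0,0,1])

```text
t: 7.8
tcp_pos: [0.6463, 0.0219, 0.236]
tool_rot: [0.734, 0.679, -0.0, -0.0]
force: [-0.8, -0.1, 0.1]
finger_gap: 0.998
gripper_force: 0.0
```

servo_tool(commands=[0,0,0,0,0,0.01836,1,0,0,0,0,0,0.01836,1,0,0,0,0,0,0.01836,1,0,0,0,0,0,0.01836,1,0,0,0,0,0,0.01836,1,0,0,0,0,0,0.01836,1,0,0,0,0,0,0.01836,1,0,0,0,0,0,0.01836,1,0,0,0,0,0,0.01836,1,0,0,0,0,0,0.01836,1,0,0,0,0,0,0.01836,1,0,0,0,0,0,0.01836,1])

```text
t: 8.8
tcp_pos: [0.6464, 0.0219, 0.2348]
tool_rot: [0.999, 0.051, -0.0, 0.0]
force: [0.5, 1.1, -0.5]
finger_gap: 1.002
gripper_force: 0.0
```

```bash
python3 -c "
from st import *
state()"
```

```text
t 8.8 tcp [0.6464 0.0219 0.2348] yaw 5.86 gap 1.002 F [ 0.5  1.1 -0.5] T [-0.07 -0.03 -0.02] gf 0.0 q6 1.33
```

servo_tool(commands=[-0.047,-0.0092,0.0088,0,0,0,1,-0.047,-0.0092,0.0088,0,0,0,1,-0.047,-0.0092,0.0088,0,0,0,1,-0.047,-0.0092,0.0088,0,0,0,1,-0.047,-0.0092,0.0088,0,0,0,1,-0.047,-0.0092,0.0088,0,0,0,1,-0.047,-0.0092,0.0088,0,0,0,1,-0.047,-0.0092,0.0088,0,0,0,1,0,0,0,0,0,0,1,0,0,0,0,0,0,1])

```text
t: 9.63
tcp_pos: [0.4544, 0.0385, 0.1998]
tool_rot: [0.999, 0.054, -0.0, -0.0]
force: [0.5, 0.6, 0.3]
finger_gap: 1.001
gripper_force: 0.0
```

Run:
```python
from st import *
state();w=snap('wrist','w4.png');a=np.radians(-83.9);c=np.array([.455,.039])
X=np.array([np.cos(a),np.sin(a)]);Y=np.array([-X[1],X[0]])
P=[[*(c+.005*i*X+.014*j*Y),.142] for i,j in((1,1),(1,-1),(-1,-1),(-1,1))]
uv=proj(w,P);im=w['img'].copy()
cv2.polylines(im,[np.round(uv*8).astype(np.int32)],True,(255,0,255),1,shift=3)
x,y=uv.mean(0).astype(int);print(x,y)
nz=proj(w,[[.6463,.0234,.138]]);print('head',nz)
cv2.imwrite('pics/w4c.png',np.hstack([cv2.resize(im,(480,300)),cv2.resize(im[y-50:y+50,x-50:x+50],(300,300),interpolation=2)])[:,:,::-1])
```

```text
t 9.63 tcp [0.4544 0.0385 0.1998] yaw 6.21 gap 1.001 F [0.5 0.6 0.3] T [ 0.02 -0.04  0.  ] gf 0.0 q6 1.3
319 218
head [[ 397.23378627 -165.87166071]]
```

View pics/w4c.png

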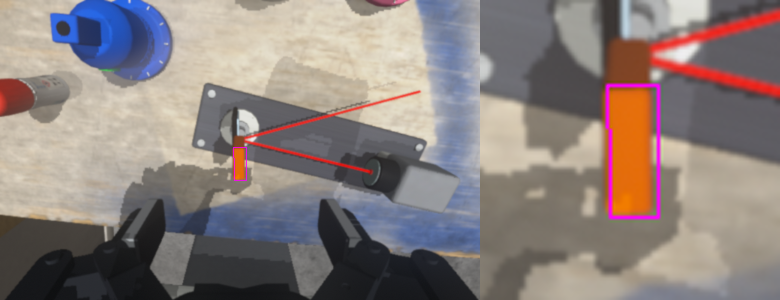

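The overlay matches the tab to about 0.5 mm and the yaw is aligned. The red lines meet at about px (327,187). Descending and gripping, after a line fit.

```bash
cat >> st.py <<'E'
def redpts(w,box):
    im=w['img'].astype(int);m=(im[...,0]>140)&(im[...,1]<90)&(im[...,2]<90)
    x0,y0,x1,y1=box;k=np.zeros_like(m);k[y0:y1,x0:x1]=1
    ys,xs=np.nonzero(m&k);return onplane(w,np.c_[xs,ys],.07)[:,:2]
def fit(P):
    d=cv2.fitLine(P.astype(np.float32),cv2.DIST_HUBER,0,1e-4,1e-4).ravel();return d
E
python3 - <<'E'
from st import *
w=snap('wrist');P=redpts(w,(320,100,580,250))
h=np.array([.455,.039]);d=P-h;a=np.degrees(np.arctan2(d[:,1],d[:,0]));r=np.hypot(*d.T)
up=(r>.05)&(a>-84);lo=(r>.05)&(a<-84)&(r<.15)
for k in(up,lo):
    f=fit(P[k]);g=np.degrees(np.arctan2(f[1],f[0]));print(k.sum(),g if g<0 else g-180,f)
    L=f
    print('dist hinge to line',(h-f[2:])@[-f[1],f[0]])
A=fit(P[up]);B=fit(P[lo]);t=np.linalg.solve(np.c_[A[:2],-B[:2]],B[2:]-A[2:]);print('X',A[2:]+t[0]*A[:2])
E
```

```text
490 -68.23117 [ 0.37086263 -0.92868775  0.49294922 -0.05735379]
dist hinge to line 0.0004910470557940583
456 -98.19848 [ 0.14260253  0.98978     0.4400591  -0.05830295]
dist hinge to line -0.0009125607717173703
X [0.45418227 0.03972363]
```

servo_tool(commands=[0,-0.001,0.0368,0,0,0,1,0,0,0.0368,0,0,0,1,0,0,0.0368,0,0,0,1,0,0,0.0368,0,0,0,1,0,0,0.0368,0,0,0,1,0,0,0,0,0,0,1])

```text
t: 10.23
tcp_pos: [0.4556, 0.0387, 0.1054]
tool_rot: [0.999, 0.054, -0.002, -0.0]
force: [-0.5, -0.3, 0.2]
finger_gap: 1.0
gripper_force: 0.0
```

servo_tool(commands=[0,0,0,0,0,0,-1,0,0,0,0,0,0,-1,0,0,0,0,0,0,-1,0,0,0,0,0,0,-1,0,0,0,0,0,0,-1,0,0,0,0,0,0,-1,0,0,0,0,0,0,-1,0,0,0,0,0,0,-1,0,0,0,0,0,0,-1], force=60)

```text
t: 10.98
tcp_pos: [0.4558, 0.0407, 0.1087]
tool_rot: [0.999, 0.054, 0.001, -0.001]
force: [0.2, 9.9, 4.4]
finger_gap: 0.105
gripper_force: 58.7
```

```bash
python3 -c "
from st import *
state()"
```

```text
t 10.98 tcp [0.4558 0.0407 0.1087] yaw 6.18 gap 0.105 F [0.2 9.9 4.4] T [ 1.35 -0.08  0.19] gf 58.73392045497894 q6 1.3
```

servo_tool(commands=[0,-0.003,0,0,0,-0.011,-1,0,0,0,0,0,-0.011,-1,0,0,0,0,0,-0.011,-1,0,0,0,0,0,-0.011,-1,0,0,0,0,0,-0.011,-1,0,0,0,0,0,-0.011,-1,0,0,0,0,0,-0.011,-1,0,0,0,0,0,-0.011,-1,0,0,0,0,0,0,-1,0,0,0,0,0,0,-1,0,0,0,0,0,0,-1])

```text
t: 11.9
tcp_pos: [0.4557, 0.0413, 0.1087]
tool_rot: [0.946, 0.324, 0.001, -0.0]
force: [-0.3, 4.1, 4.5]
finger_gap: 0.105
gripper_force: 58.9
```

Run:
```python
from st import *
state();w=snap('wrist');s=snap('scene');d=snap('side')
for n,k in(('w',w),('s',s),('d',d)):
    im=k['img'].astype(int);m=(im[...,0]>140)&(im[...,1]<90)&(im[...,2]<90);print(n,m.sum(),proj(k,[[.455,.0395,.07],[.6155,.026,.07]]).round(1).tolist())
cv2.imwrite('pics/5.png',np.hstack([cv2.resize(w['img'],(480,300)),cv2.resize(s['img'][150:270,250:370],(300,300),interpolation=2)])[:,:,::-1])
```

```text
t 11.9 tcp [0.4557 0.0413 0.1087] yaw 37.83 gap 0.105 F [-0.3  4.1  4.5] T [ 0.58  0.03 -0.11] gf 58.907877802848816 q6 0.75
w 1687 [[323.4, 234.8], [561.1, -3.3]]
s 1149 [[322.9, 230.1], [291.9, 202.7]]
d 1030 [[290.3, 225.7], [293.0, 202.4]]
```

View pics/5.png

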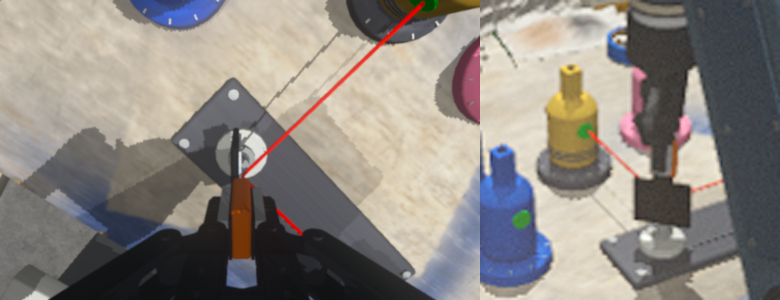

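The red line now runs from the glass to the green dot: wrist px about (572,7), scene px about (292,203). A numeric check of the centring follows.

Run:
```python
from st import *
w=snap('wrist');P=redpts(w,(330,5,600,235))
h=np.array([.4545,.0395]);r=np.hypot(*(P-h).T);k=(r>.05)&(r<.15);f=fit(P[k]);f=f*np.r_[np.sign(f[0])*np.ones(2),1,1]
print('beam deg',np.degrees(np.arctan2(f[1],f[0])),'at x=.6155 y',f[3]+(.6155-f[2])*f[1]/f[0],k.sum(),'hinge off',(h-f[2:])@[-f[1],f[0]],'axis off',(np.array([.6463,.0234])-f[2:])@[-f[1],f[0]])
for n,s,b in(('wrist',w,(500,0,640,60)),('scene',snap('scene'),(278,190,300,215))):
    hs=cv2.cvtColor(s['img'],cv2.COLOR_RGB2HSV);g=(hs[...,0]>45)&(hs[...,0]<75)&(hs[...,1]>120)
    m=np.zeros_like(g);m[b[1]:b[3],b[0]:b[2]]=1;ys,xs=np.nonzero(g&m)
    im=s['img'].astype(int);rr=(im[...,0]>130)&(im[...,1]<90)&(im[...,2]<90)&(m>0);ry,rx=np.nonzero(rr);i=np.argsort(ry)[:4]
    print(n,len(xs),'dot',xs.mean(),ys.mean(),'box',xs.min(),xs.max(),ys.min(),ys.max(),'redtip',list(zip(rx[i],ry[i])))
    for a in(165,170,175,180,185):
        q=np.radians(a);print(a,proj(s,[.6463+.031*np.cos(q),.0234+.031*np.sin(q),.07]).round(1),end=' ')
    print()
```

```text
beam deg -6.286616820462909 at x=.6155 y 0.022594163003957096 927 hinge off -0.0008256694701487353 axis off 0.004173656943721122
wrist 327 dot 568.2844036697247 5.611620795107034 box 546 583 0 15 redtip [(np.int64(564), np.int64(2)), (np.int64(562), np.int64(3)), (np.int64(563), np.int64(3)), (np.int64(564), np.int64(3))]
165 [[554.6 -13.1]] 170 [[557.5  -8. ]] 175 [[560.8  -3.3]] 180 [[564.4   1. ]] 185 [[568.5   4.9]] 
scene 22 dot 291.3636363636364 201.86363636363637 box 289 294 200 204 redtip [(np.int64(294), np.int64(203)), (np.int64(295), np.int64(204)), (np.int64(296), np.int64(204)), (np.int64(296), np.int64(205))]
165 [[290.2 203.2]] 170 [[291.1 203. ]] 175 [[291.9 202.7]] 180 [[292.7 202.4]] 185 [[293.5 202.1]]
```

servo_tool(commands=[0,0,0,0,0,-0.0017,-1,0,0,0,0,0,0,-1,0,0,0,0,0,0,-1,0,0,0,0,0,0,-1])

```text
t: 12.48
tcp_pos: [0.4557, 0.0413, 0.1087]
tool_rot: [0.944, 0.329, 0.001, -0.0]
force: [0.5, 4.3, 5.2]
finger_gap: 0.108
gripper_force: 58.9
```

Run:
```python
from st import *
state();w=snap('wrist');P=redpts(w,(330,5,600,235))
h=np.array([.4545,.0395]);r=np.hypot(*(P-h).T);k=(r>.05)&(r<.15);f=fit(P[k])
print('beam deg',np.degrees(np.arctan(f[1]/f[0])),'axis off',(np.array([.6463,.0234])-f[2:])@[-f[1],f[0]]*np.sign(f[0]))
s=snap('scene');
cv2.imwrite('pics/6.png',np.hstack([cv2.resize(w['img'][0:60,500:620],(400,200),interpolation=0),cv2.resize(s['img'][180:220,270:310],(200,200),interpolation=0)])[:,:,::-1])
```

```text
t 12.48 tcp [0.4557 0.0413 0.1087] yaw 38.44 gap 0.108 F [0.5 4.3 5.2] T [ 0.65  0.03 -0.13] gf 58.896528482437134 q6 0.74
beam deg -5.0872126 axis off 9.069161602827044e-05
```

View pics/6.png

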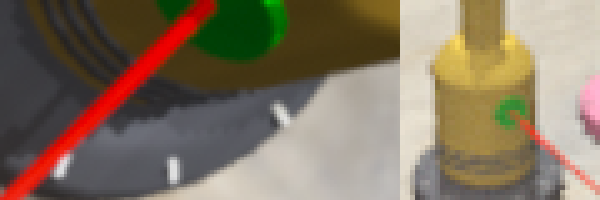

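Wrist crop: the line tip is inside the dot, near px (562,0). Scene crop: the tip is on the dot at about (292,203). One check remains, the dot's facing angle, by outline fit.

Run:
```python
from st import *
from scipy.optimize import least_squares
w=snap('wrist');hs=cv2.cvtColor(w['img'],cv2.COLOR_RGB2HSV)
G=((hs[...,0]>45)&(hs[...,0]<75)&(hs[...,1]>120));G[60:]=0;G[:,:500]=0
im=w['img'].astype(int);G|=(im[...,0]>130)&(im[...,1]<90)&(np.indices(G.shape)[0]<8)&(np.indices(G.shape)[1]>558)&(np.indices(G.shape)[1]<600)
t=np.linspace(0,2*np.pi,40)
res=[]
for dx in(-2,0,2):
  for dy in (-2,0,2):
    for a in range(165,192,1):
      q=np.radians(a)+np.arcsin(.01*np.cos(t)/.031)
      uv=proj(w,np.c_[.6463+dx/1e3+.031*np.cos(q),.0234+dy/1e3+.031*np.sin(q),.07+.01*np.sin(t)])
      m=np.zeros((400,640),np.uint8);cv2.fillPoly(m,[np.round(uv).astype(np.int32)],1);m=m>0
      res.append(((m&G).sum()/(m|G).sum(),dx,dy,a))
for r in sorted(res)[::-1][:8]:print(r)
for d in((0,0),): print([(a,round(i,2)) for i,x,y,a in res if (x,y)==d][::2])
print(G.sum())
```

```text
(np.float64(0.7458256029684601), 0, -2, 173)
(np.float64(0.7454545454545455), 0, -2, 174)
(np.float64(0.7385159010600707), 0, -2, 175)
(np.float64(0.7360594795539034), 0, 0, 177)
(np.float64(0.7358490566037735), 0, -2, 176)
(np.float64(0.7290909090909091), 0, 0, 178)
(np.float64(0.726027397260274), 0, 0, 180)
(np.float64(0.7217391304347827), 0, 0, 179)
[(165, np.float64(0.26)), (167, np.float64(0.35)), (169, np.float64(0.42)), (171, np.float64(0.51)), (173, np.float64(0.6)), (175, np.float64(0.68)), (177, np.float64(0.74)), (179, np.float64(0.72)), (181, np.float64(0.71)), (183, np.float64(0.67)), (185, np.float64(0.63)), (187, np.float64(0.61)), (189, np.float64(0.56)), (191, np.float64(0.53))]
457
```

```bash
python3 -c "
from st import *
state();print(manip.sign_off())"
```

```text
t 12.63 tcp [0.4557 0.0413 0.1087] yaw 38.44 gap 0.107 F [-0.1  4.6  6.2] T [ 0.66  0.01 -0.12] gf 58.89577388763428 q6 0.74
the job is handed in; nothing more can be done
None
```

The job is handed in at t = 12.6 s: the green dot faces the mirror to within a few degrees, the reflected red line lands on the dot near its centre, and the gripper is still holding the mirror at that angle; I never moved near the tape, carton or bottle, and sign-off returned no verdict.

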